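Put the kettle on and find the sugar canister by its weight

TASK

Put the kettle on: press the round on key, then the square full-boil key right beside the wide start key, then the start key, one at a time, letting each spring back and leaving the other square key alone. Then get the sugar: it is in the heaviest of the three identical closed canisters, which you can tell only by lifting them, so feel their weights and finish while holding that one up in the gripper, upright, still and about 15 cm clear of the worktop; the program ends with it in hand. Leave the other two canisters standing upright on the worktop, and do not shove or knock over anything else.

Things in the scene. Friction and masses are not known exactly. Their poses are not given: they have to be found in the camera images.
- kettle: steel kettle fixed on its black base; origin on the worktop under the jug's axis. Jug: 156 mm across at the foot, 112 at the top, 250 tall; spout to +y, handle to -y (130 mm from the axis). A flat key panel, 22 mm high, juts out to -x (75 to 175 mm from the axis, 170 wide) with four grey keys in a row along y, 140 mm from the axis. +y to -y: round on key, two square keys, wide start key
- key_on_top (a point): centre of the top of the round on key (20 mm across), leftmost seen from the robot, +60 mm along the kettle's y; its top stands 8 mm above the panel, 30 mm above the worktop
- key_on (a joint): travel of the on key: 0 up, 0.004 m fully down; counts as pressed beyond 0.003. All four keys are alike in feel: a spring, pushed straight down, starts to move at about 1.5 N and needs 5 N for the full 4 mm; it springs back when let go
- key_warm_top (a point): centre of the top of the first square key (18 mm), the low-temperature one beside the on key, +24 mm along the kettle's y; same height as the on key
- key_warm (a joint): travel of the low-temperature key, m, 0 up, 0.004 down; not wanted in this job
- key_boil_top (a point): centre of the top of the second square key (18 mm), the full-boil one beside the start key, -12 mm along the kettle's y; same height
- key_boil (a joint): travel of the full-boil key, m, 0 up, 0.004 down, pressed beyond 0.003
- key_start_top (a point): centre of the top of the wide start key (40 mm along the kettle's y, 20 mm across), rightmost seen from the robot, -56 mm along the kettle's y; same height
- key_start (a joint): travel of the start key, m, 0 up, 0.004 down, pressed beyond 0.003
- canister_a: one of three identical closed steel canisters: square, 60 x 60 mm, sides along its x and y, 100 mm tall; origin at its underside's centre. The lid (top 19 mm) stays on; grip two facing sides below it. Mass 180 to 400 g; the heaviest is at least 75 g heavier than the others. Which one that is varies from run to run, unseen. Contents can shift 3 mm inside
- canister_b: one of three identical closed steel canisters: square, 60 x 60 mm, sides along its x and y, 100 mm tall; origin at its underside's centre. The lid (top 19 mm) stays on; grip two facing sides below it. Mass 180 to 400 g; the heaviest is at least 75 g heavier than the others. Which one that is varies from run to run, unseen. Contents can shift 3 mm inside
- canister_c: one of three identical closed steel canisters: square, 60 x 60 mm, sides along its x and y, 100 mm tall; origin at its underside's centre. The lid (top 19 mm) stays on; grip two facing sides below it. Mass 180 to 400 g; the heaviest is at least 75 g heavier than the others. Which one that is varies from run to run, unseen. Contents can shift 3 mm inside
- mug: bystander: white mug, 80 mm across, 92 mm tall, handle towards its y axis, loose; origin at its underside's centre
- salt: bystander: white ceramic salt pot, 44 mm across, 74 mm tall, loose; origin at its underside's centre
- jar: bystander: amber glass jam jar with a dark lid, 68 mm across, 95 mm tall, loose; origin at its underside's centre
- mill: bystander: dark turned wooden pepper mill, 56 mm across, 190 mm tall, loose; origin at its underside's centre
- bowl: bystander: white bowl, 104 mm across, 48 mm tall, loose; origin at its underside's centre
- spoon: bystander: wooden-handled spoon, 190 mm long, lying along its x axis, up to 20 mm high, loose; origin at its middle
Things that resemble listed ones, but are neither listed nor needed, are in the scene too. What is shaped like the canister_b but pink is not meant. Leave any red look-alike of the canister_c alone.

How it is judged:
By the outcome, as a careful person would: the job done as asked, in the order asked, and still so for the second after the job is handed in, while the arm keeps its last pose, push and grip.
It also fails if it takes over 69 s, if anything falls off the work surface, if the arm or the gripper's body presses on something with over 40 N, if the wrist force passes 120 N, or if a joint passes its speed limit or range.

ROBOT

A 6-joint arm with a two-finger parallel gripper is mounted at the origin on the work surface. World frame = base frame: x ahead of the robot, y to its left, z up, the work surface at z = 0. Lengths are in m, angles in degrees, forces in N, time in s.
With the tool pointing down it reaches from about 0.35 to 0.875 m from the base axis. Payload 4.2 kg.
Tool frame: the origin (TCP) lies on the centre line of the jaws, within the pads' length; the fingertips stand 25 mm ahead of it and the grasp point (between the pads) lies 6 mm ahead of it (finger_overhang is the distance from the TCP to the fingertips, in m); z points along the fingers, y is the line along which they close (so a half turn about z gives the same grasp; the last joint's range is limited). The gripper opens to 87 mm and grips with 3 to 60 N. Pads are 19 mm wide; open, the fingers measure 117 mm over their backs; the gripper's body (75 mm by 190 mm) begins 51 mm behind the grasp point.
Start: joints at [-53.652, 22.042, 0.453, 0, -68.411, -14.817], TCP at [0.229, -0.581, 0.248] pointing down, gripper open.
Joint ranges: [-179.83, 179.83], [-69.29, 118.12], [-61.27, 80.66], [-181.25, 117.63], [-171.15, -9.14], [-177.46, 177.46]. Speed limits (degrees/s): [159.86, 159.86, 180, 180, 180, 180].

INTERFACE

Orientations are given as a 3x3 rotation matrix whose columns are the frame's x, y, z axes.
In Python, from station import sense, capture, finish_job, spot_in, tip_of, finger_overhang gives the robot as it stands. The module is installed in compiled form; this text tells all that it offers.
- The arm moves only by the tool servo_tool, never from a script. Its arguments are lists of equal length, an entry for each row: "slide": the shift along the tool's x, y, z in m, a list of three; "spin": the turn about the tool's z in degrees; "grip": the closure, from 0 (fully open) to 1 (shut). A call has exactly 5 rows; each row is the pose to reach, as a shift and turn from the pose commanded when the call began, along the tool's axes at that moment; what a row does not reach only later rows make up. A row lasts 1/12 s, in which the tool goes at most 41.7 mm and 7.16 degrees, less where a joint would pass 70% of its speed; a pose out of reach is approached as far as the arm can. A call with a gripper value outside its range is refused whole. The fingers move at their own pace and stop on an object; the grip force is fixed at half the most. Time passes only in rows, so rows that repeat a pose let the fingers close, or fill a call up. It gives the time, the measured TCP pose, the force, the opening and the grip force at its end, in the units of the state.
- sense(): the state, without advancing time (a new reading comes with each control period).
- capture(name): name is "scene" or "top" or "wrist"; returns a dict with "pixels" (480x640x3 uint8, blue, green, red), "depth" (480x640 float32, m along the optical axis (not along the pixel's ray), 0 where there is no reading), "fx", "fy", "cx", "cy" (pixels), "R" (3x3) and "t" (3): a world point X has camera coordinates R X + t; the wrist camera has in their place "hand_eye" (4x4, takes a point from camera to tool coordinates, whose origin is the TCP and whose axes are the flange's). Camera axes: x right, y down, z forward; pixel columns grow to the right and rows downward; lengths in m; the calibration is good to about 2 mm. A picture is of the moment at which its call begins: read the wrist's pose just before it.
- finish_job(): hands the job in; it is judged then, once.
Trained networks look in the newest picture that a camera, given by its name, has taken for a name from the list of things; names that differ only in an ending like _2 or _b are one class to them, and where a whole thing is asked for, a point or a joint stands for the part that bears it (a point fixed in the world has none). Each returns a list of dicts, best first, with "conf" (0 to 1); they miss things now and then, are a little off and sometimes report something else, mostly with a low value. They report only what shows in the picture. A call takes as long as a camera call. They do not tell look-alikes from the thing itself.
- spot_in(thing, camera): "point" ([x, y, z] in m, in world coordinates, good to about 4 mm: the middle of the surface that is visible of it).
- tip_of(thing, camera): "point" ([x, y, z] in m, in world coordinates, good to about 4 mm: a listed point, or the origin of a listed thing).
The state is a dict: "time_s": time; "joints": joint angles; "joint_velocities": joint speeds; "effort": joint torques, N m; "tcp_pos": TCP position; "ee_rot": TCP orientation; "wrist_force": force on the tool from outside, world axes, zero at the start; "moment": the same for the moment, N m; "gripper_width": opening from 0.0 (shut) to 1.0 (fully open); "gripper_force": force on a finger pad.
Only numpy, scipy, OpenCV 4.12 (cv2) and the standard library are available. Lean on these libraries where they do the work, as an engineer would, in place of code of your own. Each camera call takes 0.05 s, during which the arm holds its last target. There are 200 camera calls.

## Working session

There is one attempt and no reset: what is moved stays moved. The work goes in short steps, Python scripts to look and compute and a tool call to move; the robot and the scene stay as the last step left them, time stands still between calls to the robot, and variables do not carry over. Pictures are saved under pics/ and viewed, at most 10 in all, crops included, and the job is handed in when it is done.

Besides the shell and the picture viewer there is one more tool, called after ">>>" as a command line: name --pt "numbers of a row" for each row, then --argument value for the rest. servo_tool: Moves the arm, as the interface text tells. Its arguments: {"type":"object","properties":{"slide":{"type":"array"},"spin":{"type":"array"},"grip":{"type":"array"}},"required":["slide","spin","grip"]}

```bash
mkdir -p pics; ls; python3 - <<'E'
from station import *
import cv2
s=sense();print({k:s[k] for k in('time_s','tcp_pos','ee_rot','wrist_force','gripper_width')},finger_overhang)
for c in('scene','top'):
    p=capture(c);cv2.imwrite(f'pics/{c}0.png',p['pixels'])
    for n in('kettle','key_on_top','key_warm_top','key_boil_top','key_start_top','canister_a','mug','salt','jar','mill','bowl','spoon'):
        for d in tip_of(n,c):
            if d['conf']>.2:
                x=p['R']@d['point']+p['t'];print(c,n,[round(float(v),3) for v in d['point']],round(d['conf'],2),int(p['fx']*x[0]/x[2]+p['cx']),int(p['fy']*x[1]/x[2]+p['cy']))
E
```

```text
pics
{'time_s': 0.0, 'tcp_pos': array([ 0.22919995, -0.58086061,  0.246473  ]), 'ee_rot': array([[-9.30285178e-01, -3.66836163e-01, -8.47132485e-04],
       [-3.66837136e-01,  9.30283070e-01,  1.98112444e-03],
       [ 6.13249231e-05,  2.15377035e-03, -9.99997679e-01]]), 'wrist_force': array([-0.11904102, -0.06266594,  0.3159442 ]), 'gripper_width': 1.002102810005219} 0.025
scene kettle [0.61, -0.349, 0.002] 0.98 194 208
scene key_on_top [0.543, -0.213, 0.029] 0.61 252 205
scene key_warm_top [0.52, -0.243, 0.036] 0.47 249 194
scene key_boil_top [0.495, -0.277, 0.027] 0.47 247 187
scene canister_a [0.371, 0.377, -0.001] 0.96 520 277
scene canister_a [0.569, 0.165, -0.001] 0.72 380 289
scene canister_a [0.491, 0.013, -0.001] 0.68 341 239
scene canister_a [0.484, -0.098, -0.003] 0.66 305 221
scene canister_a [0.493, 0.349, -0.001] 0.58 483 308
scene canister_a [0.544, -0.215, 0.031] 0.46 251 204
scene mug [0.748, 0.079, -0.003] 0.7 290 327
scene salt [0.427, 0.173, 0.002] 0.75 418 252
scene jar [0.699, -0.053, 0.003] 0.58 256 279
scene bowl [0.667, 0.361, 0.0] 0.77 450 375
scene bowl [0
[... 427 characters left out ...]
key_boil_top [0.495, -0.275, 0.029] 0.63 480 287
top key_start_top [0.47, -0.305, 0.031] 0.71 497 301
top canister_a [0.492, 0.017, 0.005] 0.8 325 285
top canister_a [0.368, 0.371, 0.002] 0.78 142 344
top canister_a [0.494, 0.351, 0.002] 0.71 156 280
top canister_a [0.568, 0.167, -0.0] 0.66 250 244
top canister_a [0.489, -0.1, 0.004] 0.63 385 288
top mug [0.741, 0.077, -0.0] 0.77 298 160
top mug [0.543, -0.215, 0.034] 0.22 449 261
top salt [0.428, 0.172, -0.001] 0.89 245 316
top salt [0.398, 0.084, -0.001] 0.59 289 332
top jar [0.704, -0.051, 0.002] 0.72 362 179
top mill [0.774, 0.21, 0.002] 0.74 233 143
top bowl [0.667, 0.355, 0.003] 0.65 159 193
top spoon [0.395, 0.082, 0.002] 0.58 290 334
```

View pics/scene0.png

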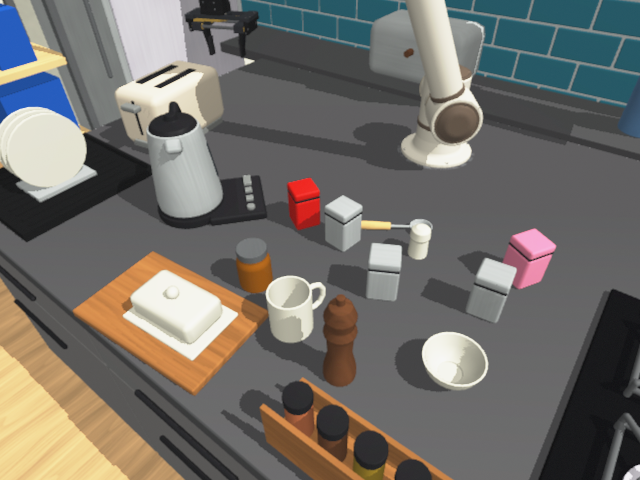

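View pics/top0.png

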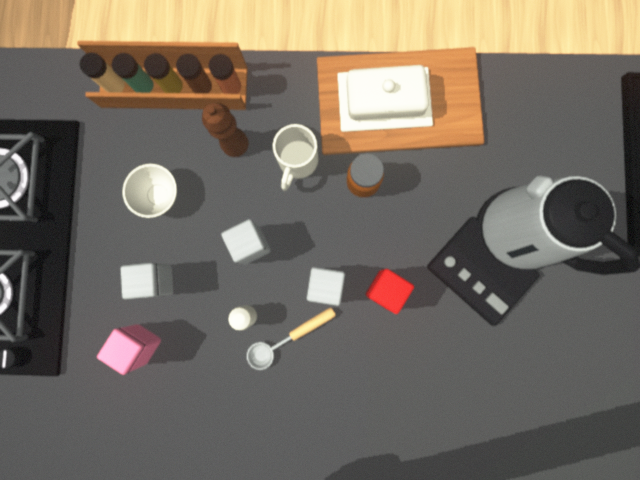

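The scene view shows steel canisters at pixels (343,222), (384,271) and (491,290). The look-alikes are red at (304,203) and pink at (528,258). In the top view the steel ones are at (325,286), (245,241) and (146,281), with red at (390,290) and pink at (128,349). The keys, in top-view pixels, are on (450,262), warm (464,273), boil (479,288) and start (497,302). I choose the three grey canisters, and will check them along with the keys in a close crop.

```bash
cat > h.py <<'E'
import numpy as np, cv2
from station import *
def cloud(p,H=None):
    v,u=np.mgrid[:480,:640];d=p['depth']
    C=np.stack([(u-p['cx'])/p['fx']*d,(v-p['cy'])/p['fy']*d,d],-1)
    if 'R' in p: return (C-p['t'])@p['R']
    return (C@H[:3,:3].T+H[:3,3])
def wcloud(s,p):
    return cloud(p,p['hand_eye'])@np.array(s['ee_rot']).T+s['tcp_pos']
def plan(dest,tool_y_deg=None):
    s=sense();R=s['ee_rot'];d=R.T@(np.array(dest)-s['tcp_pos']);o='slide %s'%np.round(d,4)
    if tool_y_deg is not None:
        a=np.degrees(np.arctan2(R[1,1],R[0,1]));o+=' spin %.1f'%((a-tool_y_deg+90)%180-90)
    return o
E
python3 - <<'E'
from h import *
for c in('top','scene'):
    p=capture(c);X=cloud(p);px=p['pixels'].astype(int);sat=px.max(2)-px.min(2)
    for n,(x,y) in dict(c1=(.49,.015),c2=(.568,.166),c3=(.493,.35)).items():
        near=(np.hypot(X[...,0]-x,X[...,1]-y)<.06)
        z=X[...,2][near&(X[...,2]>.085)];t=np.median(z[z>np.percentile(z,50)-.003])
        m=near&(abs(X[...,2]-t)<.006)&(p['depth']>0)
        r=cv2.minAreaRect((X[m][:,:2]*1000).astype(np.float32));print(c,n,'top',round(float(t),4),m.sum(),np.round(np.array(r[0]),1),np.round(r[1],1),round(r[2],1))
    for n,(x,y) in dict(on=(.544,-.216),warm=(.521,-.242),boil=(.495,-.276),start=(.47,-.305)).items():
        m=(np.hypot(X[...,0]-x,X[...,1]-y)<.022)&(px.min(2)>90)&(X[...,2]<.06)
        print(c,n,m.sum(),np.round(X[m].mean(0),4))
    m=(np.hypot(X[...,0]-.52,X[...,1]+.245)<.07)&(px.max(2)<70)&(X[...,2]>.01)&(X[...,2]<.04);print('panel z',np.median(X[m][:,2]))
    # tall obstacles
    if c=='top': 
        cv2.imwrite('pics/crop1.png',cv2.resize(p['pixels'][210:380,90:560],None,fx=1.7,fy=1.7))
        print(np.array(p['R']),p['t'])
print(capture('wrist')['hand_eye'])
E
```

```text
top c1 top 0.8963 0 [0. 0.] [0. 0.] 0.0
top c2 top 0.1003 1122 [567.9 164.6] [59.9 60.1] 27.9
top c3 top 0.1005 1140 [492.6 346.5] [59.9 59.9] 7.2
top on 99 [ 0.5435 -0.2171  0.0291]
top warm 106 [ 0.5199 -0.2443  0.0292]
top boil 119 [ 0.4943 -0.2732  0.0288]
top start 255 [ 0.4675 -0.304   0.0293]
panel z 0.022456656873000913
[[ 0.02469751 -0.99932461 -0.02720958]
 [-0.99516597 -0.02198863 -0.09571408]
 [ 0.09505113  0.02944195 -0.99503691]] [0.01804953 0.58470197 0.84402889]
scene c1 top 0.1006 529 [494.8  16.1] [61.  61.4] 82.6
scene c2 top 0.1005 744 [570.9 165.5] [60.8 59.9] 28.0
scene c3 top 0.1003 856 [495.8 348. ] [62.  59.8] 6.1
scene on 50 [ 0.5464 -0.2144  0.0293]
scene warm 50 [ 0.5225 -0.2416  0.029 ]
scene boil 65 [ 0.4946 -0.2735  0.0287]
scene start 85 [ 0.4717 -0.3009  0.0299]
panel z 0.02329006391792367
[[-1.62627112e-03 -9.66842749e-01 -2.55367294e-01  7.03632199e-02]
 [ 9.99998533e-01 -1.70955802e-03  1.04183433e-04 -9.28551393e-04]
 [-5.37294201e-04 -2.55366750e-01  9.66844111e-01 -1.36940602e-01]
 [ 0.00000000e+00  0.00000000e+00  0.00000000e+00  1.00000000e+00]]
```

View pics/crop1.png

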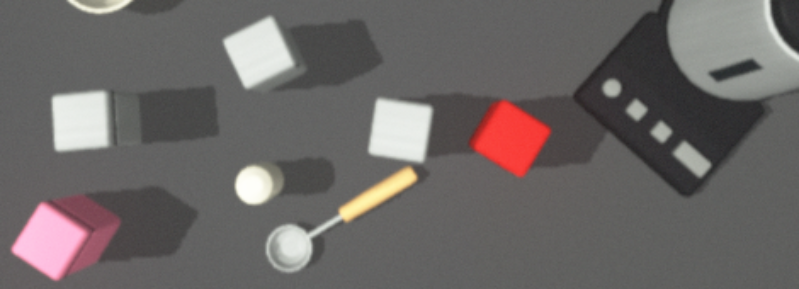

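The crop shows the three grey canisters at (400,128), (264,52) and (85,120), with red and pink clearly apart. The key row is on, warm, boil, start from (612,88) to (692,160). I press with closed fingers, the jaw line along the row and the camera away from the jug.

>>> servo_tool --pt "-0.035 0.018 0" --pt "-0.07 0.036 0" --pt "-0.105 0.054 0" --pt "-0.14 0.072 0" --pt "-0.175 0.09 0" --spin '[7,14,21,28,35]' --grip '[1,1,1,1,1]'

```text
time_s: 1.87
tcp_pos: [0.3563, -0.4364, 0.2477]
ee_rot: [[-0.978, 0.21, 0.0], [0.21, 0.978, -0.0], [-0.0, -0.0, -1.0]]
wrist_force: [1.0, -0.1, 0.2]
gripper_width: 0.709
gripper_force: 0.0
```

```bash
python3 -c "
from h import *
print(plan([.545,-.216,.15],49))"
```

```text
slide [-0.1382  0.2552  0.0977] spin 28.9
```

>>> servo_tool --pt "-0.02 0.036 0" --pt "-0.04 0.072 0" --pt "-0.06 0.11 0" --pt "-0.08 0.146 0" --pt "-0.098 0.182 0.02" --spin '[7,14,21,28,28.9]' --grip '[1,1,1,1,1]'

```text
time_s: 2.28
tcp_pos: [0.4818, -0.2906, 0.2362]
ee_rot: [[-0.756, 0.655, 0.006], [0.655, 0.756, -0.003], [-0.007, 0.002, -1.0]]
wrist_force: [1.0, -0.4, 0.6]
gripper_width: 0.327
gripper_force: 0.0
```

```bash
python3 -c "
from h import *
print(plan([.545,-.216,.07],49))"
```

```text
slide [0.0023 0.0975 0.1663] spin 0.1
```

>>> servo_tool --pt "0 0.03 0.02" --pt "0 0.06 0.05" --pt "0 0.08 0.08" --pt "0 0.09 0.11" --pt "0 0.09 0.13" --spin '[0,0,0,0,0]' --grip '[1,1,1,1,1]'

```text
time_s: 2.7
tcp_pos: [0.5383, -0.2209, 0.1003]
ee_rot: [[-0.76, 0.65, -0.002], [0.65, 0.76, 0.001], [0.002, -0.001, -1.0]]
wrist_force: [-0.5, -0.5, -0.4]
gripper_width: 0.02
gripper_force: 0.0
```

>>> servo_tool --pt "0 0 0" --pt "0 0 0" --pt "0 0 0" --pt "0 0 0" --pt "0 0 0" --spin '[0,0,0,0,0]' --grip '[1,1,1,1,1]'

```text
time_s: 3.12
tcp_pos: [0.5386, -0.2237, 0.1051]
ee_rot: [[-0.758, 0.652, 0.004], [0.652, 0.758, -0.001], [-0.003, 0.002, -1.0]]
wrist_force: [0.4, 0.8, -0.1]
gripper_width: 0.008
gripper_force: 0.0
```

```bash
python3 -c "
from h import *
print(plan([.545,-.216,.051],49)); s=sense();print(s['tcp_pos'],s['wrist_force'],s['gripper_width'],s['joint_velocities'].round(2))
p=capture('wrist');cv2.imwrite('pics/w1.png',p['pixels'])
X=wcloud(s,p);px=p['pixels'].astype(int)
for n,q in dict(on=(.545,-.216),warm=(.521,-.243),boil=(.4945,-.2734),start=(.4696,-.3025)).items():
    m=(np.hypot(X[...,0]-q[0],X[...,1]-q[1])<.022)&(px.min(2)>90)&(X[...,2]<.045)&(X[...,2]>.015)
    print(n,m.sum(),X[m].mean(0).round(4) if m.sum() else '')
"
```

```text
slide [0.0004 0.0099 0.0541] spin 0.3
[ 0.53864727 -0.22366822  0.10505541] [ 0.35822014  0.8443879  -0.09857555] 0.008038140610539328 [ 0.    0.15 -0.51 -0.18  0.14 -0.09]
on 898 [ 0.5425 -0.2165  0.0286]
warm 985 [ 0.5193 -0.2436  0.0284]
boil 1087 [ 0.4949 -0.2712  0.0281]
start 2374 [ 0.4678 -0.3023  0.0286]
```

View pics/w1.png

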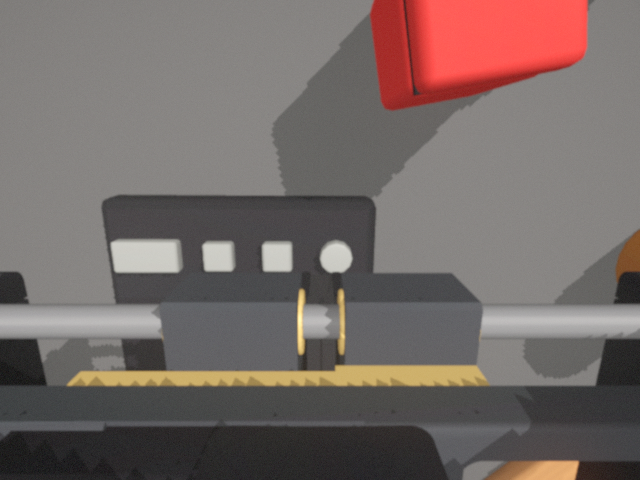

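The wrist view shows the on key at (336,257), then warm (277,256), boil (219,256) and start (146,256), left of it in the picture. The red look-alike is clear of the gripper.

>>> servo_tool --pt "0.001 0.009 0.01" --pt "0.001 0.009 0.035" --pt "0.001 0.009 0.047" --pt "0.001 0.009 0.053" --pt "0.001 0.009 0.053" --spin '[0,0,0,0,0]' --grip '[1,1,1,1,1]'

```text
time_s: 3.58
tcp_pos: [0.5427, -0.2149, 0.0514]
ee_rot: [[-0.759, 0.651, -0.002], [0.651, 0.759, -0.0], [0.002, -0.001, -1.0]]
wrist_force: [-4.6, 2.5, 9.0]
gripper_width: 0.006
gripper_force: 4.7
```

>>> servo_tool --pt "0 0 0" --pt "0 0 0" --pt "0 0 0.001" --pt "0 0 0.001" --pt "0 0 0.001" --spin '[0,0,0,0,0]' --grip '[1,1,1,1,1]'

```text
time_s: 4.0
tcp_pos: [0.5427, -0.215, 0.0513]
ee_rot: [[-0.759, 0.651, -0.001], [0.651, 0.759, -0.0], [0.001, -0.001, -1.0]]
wrist_force: [-5.3, 3.9, 13.7]
gripper_width: 0.002
gripper_force: 6.8
```

>>> servo_tool --pt "0 0 -0.01" --pt "0 0 -0.03" --pt "0 -0.035 -0.03" --pt "-0.001 -0.074 -0.03" --pt "-0.001 -0.074 -0.03" --spin '[0,0,0,0,0]' --grip '[1,1,1,1,1]'

```text
time_s: 4.42
tcp_pos: [0.4919, -0.2748, 0.0793]
ee_rot: [[-0.755, 0.655, -0.002], [0.655, 0.755, 0.001], [0.002, -0.001, -1.0]]
wrist_force: [-0.5, 0.5, -0.6]
gripper_width: 0.006
gripper_force: 0.0
```

>>> servo_tool --pt "0 0 0" --pt "0 0 0" --pt "0 0 0" --pt "0 0 0" --pt "0 0 0" --spin '[0,0,0,0,0]' --grip '[1,1,1,1,1]'

```text
time_s: 4.83
tcp_pos: [0.4961, -0.2717, 0.079]
ee_rot: [[-0.759, 0.651, 0.0], [0.651, 0.759, 0.0], [-0.0, 0.0, -1.0]]
wrist_force: [0.9, -0.4, 0.8]
gripper_width: 0.004
gripper_force: 0.0
```

```bash
python3 -c "
from h import *
print(plan([.4947,-.2727,.0513],49))
p=capture('top');cv2.imwrite('pics/t2.png',p['pixels'])"
```

```text
slide [ 0.0004 -0.0017  0.0277] spin 0.4
```

>>> servo_tool --pt "0 -0.001 0.01" --pt "0 -0.001 0.02" --pt "0 -0.001 0.025" --pt "0 -0.001 0.028" --pt "0 -0.001 0.029" --spin '[0,0,0,0,0]' --grip '[1,1,1,1,1]'

```text
time_s: 5.3
tcp_pos: [0.4944, -0.2728, 0.0512]
ee_rot: [[-0.759, 0.651, -0.003], [0.651, 0.759, 0.0], [0.002, -0.002, -1.0]]
wrist_force: [-5.8, 4.9, 18.6]
gripper_width: 0.005
gripper_force: 9.3
```

>>> servo_tool --pt "0 0 0" --pt "0 0 0" --pt "0 0 0" --pt "0 0 0" --pt "0 0 0" --spin '[0,0,0,0,0]' --grip '[1,1,1,1,1]'

```text
time_s: 5.72
tcp_pos: [0.4943, -0.2728, 0.0513]
ee_rot: [[-0.759, 0.651, -0.002], [0.651, 0.759, 0.0], [0.001, -0.001, -1.0]]
wrist_force: [-3.4, 4.8, 12.4]
gripper_width: 0.002
gripper_force: 6.3
```

>>> servo_tool --pt "0 0 -0.01" --pt "0 0 -0.03" --pt "0 -0.02 -0.03" --pt "0 -0.042 -0.03" --pt "0 -0.042 -0.03" --spin '[0,0,0,0,0]' --grip '[1,1,1,1,1]'

```text
time_s: 6.13
tcp_pos: [0.4652, -0.3063, 0.0799]
ee_rot: [[-0.757, 0.654, -0.002], [0.654, 0.757, 0.001], [0.002, -0.001, -1.0]]
wrist_force: [0.0, 0.6, -0.7]
gripper_width: 0.007
gripper_force: 0.0
```

>>> servo_tool --pt "0 0 0" --pt "0 0 0.01" --pt "0 0 0.02" --pt "0 0 0.026" --pt "0 0 0.029" --spin '[0,0,0,0,0]' --grip '[1,1,1,1,1]'

```text
time_s: 6.55
tcp_pos: [0.4674, -0.3044, 0.051]
ee_rot: [[-0.76, 0.65, -0.003], [0.65, 0.76, 0.0], [0.003, -0.002, -1.0]]
wrist_force: [-4.7, 7.8, 26.0]
gripper_width: 0.004
gripper_force: 12.7
```

>>> servo_tool --pt "0 0 0.001" --pt "0 0 0.001" --pt "0 0 0.001" --pt "0 0 0.001" --pt "0 0 0.001" --spin '[0,0,0,0,0]' --grip '[1,1,1,1,1]'

```text
time_s: 6.97
tcp_pos: [0.4674, -0.3044, 0.0513]
ee_rot: [[-0.759, 0.651, -0.002], [0.651, 0.759, 0.0], [0.001, -0.001, -1.0]]
wrist_force: [-3.5, 4.8, 13.6]
gripper_width: 0.009
gripper_force: 6.8
```

>>> servo_tool --pt "0 0 -0.01" --pt "0 0 -0.04" --pt "0 0 -0.08" --pt "0.01 0.02 -0.12" --pt "0.035 0.05 -0.14" --spin '[0,0,0,7,14]' --grip '[1,1,1,0,0]'

```text
time_s: 7.38
tcp_pos: [0.4759, -0.2522, 0.1902]
ee_rot: [[-0.576, 0.818, 0.006], [0.818, 0.576, -0.003], [-0.006, 0.003, -1.0]]
wrist_force: [2.2, 0.6, 1.3]
gripper_width: 0.089
gripper_force: 0.0
```

```bash
python3 -c "
from h import *
s=sense();print(plan([.493,.016,.19],-7.4),s['tcp_pos'],s['joints'].round(0))"
```

```text
slide [ 0.2095  0.1683 -0.0006] spin 42.5 [ 0.47590157 -0.25218411  0.19017587] [ -11.   16.  -17.    0.  -56. -134.]
```

>>> servo_tool --pt "0.02 0.017 0" --pt "0.04 0.034 0" --pt "0.06 0.05 0" --pt "0.08 0.067 0" --pt "0.1 0.084 0" --spin '[-7,-14,-21,-28,-35]' --grip '[0,0,0,0,0]'

```text
time_s: 7.8
tcp_pos: [0.4833, -0.1187, 0.186]
ee_rot: [[-0.945, 0.326, -0.001], [0.326, 0.945, 0.0], [0.001, -0.0, -1.0]]
wrist_force: [-0.4, 0.5, -0.4]
gripper_width: 0.45
gripper_force: 0.0
```

>>> servo_tool --pt "0 0 0" --pt "0 0 0" --pt "0 0 0" --pt "0 0 0" --pt "0 0 0" --spin '[-7,-14,-21,-28,-35]' --grip '[0,0,0,0,0]'

```text
time_s: 8.22
tcp_pos: [0.4834, -0.1198, 0.1859]
ee_rot: [[-0.961, -0.275, -0.001], [-0.275, 0.961, 0.0], [0.001, 0.0, -1.0]]
wrist_force: [0.5, 0.4, -0.2]
gripper_width: 0.83
gripper_force: 0.0
```

>>> servo_tool --pt "0 0 0" --pt "0 0 0" --pt "0 0 0" --pt "0 0 0" --pt "0 0 0" --spin '[-7,-14,-21,-28,-35]' --grip '[0,0,0,0,0]'

```text
time_s: 8.63
tcp_pos: [0.4834, -0.1199, 0.1858]
ee_rot: [[-0.63, -0.777, -0.001], [-0.777, 0.63, 0.0], [0.001, 0.001, -1.0]]
wrist_force: [0.1, -0.2, 0.1]
gripper_width: 0.99
gripper_force: 0.0
```

```bash
python3 -c "
from h import *
s=sense();print(plan([.493,.016,.19],-7.4),s['tcp_pos'],s['joints'].round(0),s['gripper_width'])"
```

```text
slide [-0.1117  0.0782 -0.0042] spin -31.6 [ 0.48336732 -0.11994971  0.18582332] [  5.  13. -22.  -0. -55. -44.] 0.9895880793006031
```

>>> servo_tool --pt "-0.028 0.02 0" --pt "-0.056 0.04 0" --pt "-0.084 0.06 0" --pt "-0.112 0.078 0" --pt "-0.112 0.078 0" --spin '[-7,-14,-21,-28,-31.5]' --grip '[0,0,0,0,0]'

```text
time_s: 9.05
tcp_pos: [0.4953, 0.0201, 0.1862]
ee_rot: [[-0.127, -0.992, 0.001], [-0.992, 0.127, 0.001], [-0.001, -0.001, -1.0]]
wrist_force: [0.5, -1.3, -0.3]
gripper_width: 0.998
gripper_force: 0.0
```

>>> servo_tool --pt "0 0 0" --pt "0 0 0" --pt "0 0 0" --pt "0 0 0" --pt "0 0 0" --spin '[0,0,0,0,0]' --grip '[0,0,0,0,0]'

```text
time_s: 9.47
tcp_pos: [0.4942, 0.0149, 0.1864]
ee_rot: [[-0.14, -0.99, -0.0], [-0.99, 0.14, -0.0], [0.0, 0.0, -1.0]]
wrist_force: [0.0, 0.0, -0.1]
gripper_width: 0.998
gripper_force: 0.0
```

```bash
cat >> h.py <<'E'
def look(x,y,name):
    s=sense();p=capture('wrist');cv2.imwrite(f'pics/{name}.png',p['pixels']);X=wcloud(s,p)
    m=(np.hypot(X[...,0]-x,X[...,1]-y)<.05)&(abs(X[...,2]-.1)<.008)&(p['depth']>0)
    r=cv2.minAreaRect((X[m][:,:2]*1000).astype(np.float32));print(m.sum(),'top z',np.median(X[m][:,2]).round(4) if m.any() else '',np.round(r[0],1),np.round(r[1],1),round(r[2],1),'force',s['wrist_force'].round(2),s['moment'].round(2))
    return r
E
python3 -c "
from h import *
look(.493,.016,'w2')
print(plan([.493,.016,.064],-7.4),sense()['tcp_pos'])
p=capture('top');cv2.imwrite('pics/t3.png',p['pixels']);X=cloud(p);px=p['pixels'].astype(int)
for n,q in dict(on=(.545,-.216),warm=(.521,-.243),boil=(.4945,-.2734),start=(.4696,-.3025)).items():
    m=(np.hypot(X[...,0]-q[0],X[...,1]-q[1])<.022)&(px.min(2)>90)&(X[...,2]<.045)&(X[...,2]>.015);print(n,X[m].mean(0).round(4))"
```

```text
8131 top z 0.0995 [492.2  15.1] [59.5 60.1] 82.8 force [ 0.03  0.02 -0.15] [0.03 0.09 0.01]
slide [-0.0008  0.0014  0.1225] spin -0.6 [0.4942512  0.01497754 0.18645814]
on [ 0.5433 -0.2173  0.0302]
warm [ 0.5196 -0.2443  0.0303]
boil [ 0.4959 -0.2715  0.0302]
start [ 0.4672 -0.3046  0.0301]
```

View pics/w2.png

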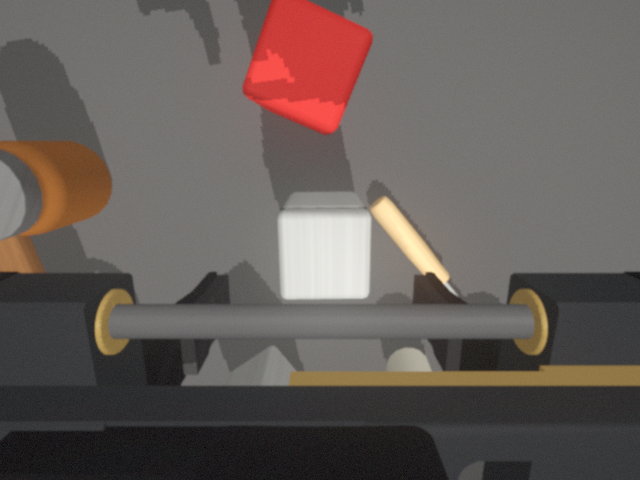

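The wrist view shows the first steel canister at (324,250) between the open fingers, with the spoon handle end at (378,203). The fingertips will pass above it.

>>> servo_tool --pt "0 0.0015 0.035" --pt "0 0.0015 0.07" --pt "0 0.0015 0.1" --pt "0 0.0015 0.115" --pt "0 0.0015 0.122" --spin '[-0.5,-0.5,-0.5,-0.5,-0.5]' --grip '[0,0,0,0,0]'

```text
time_s: 9.98
tcp_pos: [0.4913, 0.015, 0.062]
ee_rot: [[-0.13, -0.991, -0.005], [-0.991, 0.13, -0.002], [0.002, 0.005, -1.0]]
wrist_force: [-0.9, -0.2, 1.5]
gripper_width: 0.995
gripper_force: 0.0
```

>>> servo_tool --pt "0 0 0" --pt "0 0 0" --pt "0 0 0" --pt "0 0 0" --pt "0 0 0" --spin '[0,0,0,0,0]' --grip '[0,0.5,0.5,0.5,0.5]'

```text
time_s: 10.4
tcp_pos: [0.4936, 0.0162, 0.0657]
ee_rot: [[-0.129, -0.992, 0.003], [-0.992, 0.129, 0.001], [-0.001, -0.002, -1.0]]
wrist_force: [-0.5, -0.0, 0.3]
gripper_width: 0.784
gripper_force: 0.0
```

>>> servo_tool --pt "0 0 0" --pt "0 0 0" --pt "0 0 0" --pt "0 0 -0.01" --pt "0 0 -0.03" --spin '[0,0,0,0,0]' --grip '[0.5,0.5,0.5,0.5,0.5]'

```text
time_s: 10.82
tcp_pos: [0.4903, 0.0153, 0.0922]
ee_rot: [[-0.13, -0.991, -0.007], [-0.991, 0.13, -0.002], [0.002, 0.007, -1.0]]
wrist_force: [-0.6, 0.3, -3.3]
gripper_width: 0.689
gripper_force: 30.0
```

>>> servo_tool --pt "0 0 0" --pt "0 0 0" --pt "0 0 0" --pt "0 0 0" --pt "0 0 0" --spin '[0,0,0,0,0]' --grip '[0.5,0.5,0.5,0.5,0.5]'

```text
time_s: 11.23
tcp_pos: [0.4921, 0.0157, 0.0934]
ee_rot: [[-0.129, -0.992, -0.002], [-0.992, 0.129, -0.001], [0.001, 0.002, -1.0]]
wrist_force: [-0.0, -0.8, -4.2]
gripper_width: 0.686
gripper_force: 30.0
```

```bash
cat >> h.py <<'E'
def weigh(n=12):
    F=[]
    for i in range(n): capture('top'); s=sense(); F.append(s['wrist_force'])
    F=np.array(F);print('F',F.mean(0).round(3),'sd',F.std(0).round(3),F[:,2].round(1)); print(s['tcp_pos'],s['gripper_width'],s['gripper_force'],s['time_s'],s['effort'].round(2))
E
python3 -c "
from h import *
weigh()"
```

```text
F [-0.203  0.029 -3.636] sd [0.63  0.297 0.442] [-3.3 -3.1 -3.  -3.4 -4.4 -3.2 -3.9 -4.  -3.6 -3.6 -4.1 -4.1]
[0.49289123 0.01594566 0.09454399] 0.6871784426852763 29.99793807975948 11.8333 [ 0.00e+00 -3.30e+01  1.43e+01  3.38e+00 -1.00e-02  0.00e+00]
```

First canister weighs about 3.64 N (371 g). If it weren't the heaviest, the heaviest would be at least 446 g, above the 400 g limit. I'll lift it to height and weigh it again with more readings to make sure.

>>> servo_tool --pt "0 0 -0.02" --pt "0 0 -0.05" --pt "0 0 -0.08" --pt "0 0 -0.105" --pt "0 0 -0.121" --spin '[0,0,0,0,0]' --grip '[0.5,0.5,0.5,0.5,0.5]'

```text
time_s: 12.25
tcp_pos: [0.4938, 0.0161, 0.2186]
ee_rot: [[-0.129, -0.992, 0.005], [-0.992, 0.129, 0.001], [-0.002, -0.004, -1.0]]
wrist_force: [-0.3, 0.4, -3.7]
gripper_width: 0.686
gripper_force: 30.0
```

>>> servo_tool --pt "0 0 0" --pt "0 0 0" --pt "0 0 0" --pt "0 0 0" --pt "0 0 0" --spin '[0,0,0,0,0]' --grip '[0.5,0.5,0.5,0.5,0.5]'

```text
time_s: 12.67
tcp_pos: [0.4921, 0.0157, 0.2139]
ee_rot: [[-0.129, -0.992, -0.003], [-0.992, 0.129, -0.001], [0.001, 0.003, -1.0]]
wrist_force: [-0.1, 0.1, -3.5]
gripper_width: 0.685
gripper_force: 30.0
```

```bash
python3 -c "
from h import *
weigh(40)
p=capture('scene');cv2.imwrite('pics/s9.png',p['pixels'])
X=cloud(p);m=(np.hypot(X[...,0]-.49,X[...,1]-.016)<.05)&(X[...,2]>.12)&(X[...,2]<.3);print('lowest z',np.percentile(X[m][:,2],[0,1,5]))"
```

```text
F [-0.084  0.018 -3.534] sd [0.45  0.53  0.466] [-3.5 -3.3 -3.4 -3.  -4.4 -3.4 -4.2 -3.2 -4.2 -4.  -4.  -3.  -3.5 -3.8
 -2.8 -3.1 -3.5 -2.9 -3.7 -2.7 -3.2 -4.  -4.1 -4.3 -3.1 -4.8 -3.7 -3.
 -3.3 -3.7 -4.1 -3.7 -3.3 -3.3 -3.  -3.4 -3.6 -3.6 -3.1 -3.4]
[0.49288849 0.01593665 0.21552634] 0.6868485972690269 29.99810297973454 14.6667 [ 0.000e+00 -2.907e+01  1.856e+01  4.380e+00 -1.000e-02  0.000e+00]
lowest z [0.15199993 0.15555789 0.16188107]
```

View pics/s9.png

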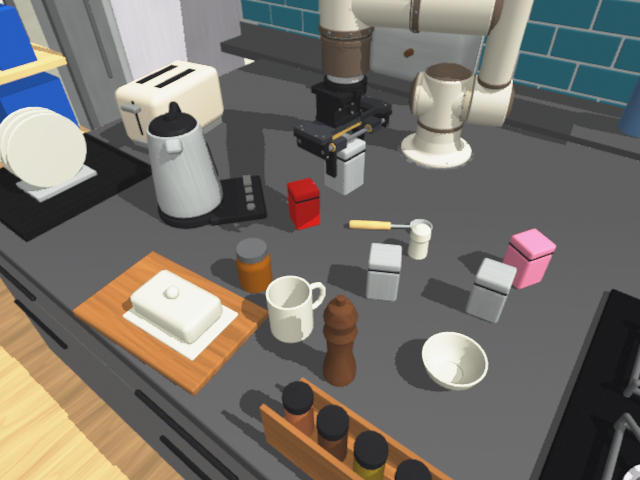

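The scene view shows the steel canister held upright at (345,165). The other two are standing at (384,271) and (491,290), and everything else is where it was. The second weighing gave 3.53 N (about 360 g) over 40 readings, against an unloaded reading near zero. That is above the 325 g any other-than-heaviest canister could reach (400 − 75). Clearance is 0.15 m.

```bash
python3 -c "
from station import *
print(finish_job())"
```

```text
the job is handed in; nothing more can be done
None
```

I pressed on, full-boil and start in order (all sprang back) and handed in at about 15 s, holding the first canister upright 15 cm up; I lifted only that one, inferring it is the heaviest because at about 360 g it is over the 325 g (400 − 75) any lighter one could weigh.

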